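# Slide the thin bamboo tray out over the shelf edge

## Task

On the low teak shelf, use the fingertips to push the thin bamboo tray toward the shelf's front edge (the long edge nearest the robot) until it overhangs by 45 mm, so that the dark band across it lies right over the edge and the tray is square to the edge, ready for someone to take it from below. Only slide it: do not lift it, tip it up or let it fall, and leave the tumbler, the incense holder and the massage ball where they stand.

Things in the scene. Friction and masses are not known exactly. Their poses are not given: they have to be found in the camera images.
- shelf: fixed low teak shelf, 340 mm deep (x) by 980 mm long (y), flat top 90 mm above the work surface. Origin: centre of its underside, on the work surface. x points in from the front edge (roughly away from the robot), z up. Fixed on top: stacked cork blocks (top 191 mm above the work surface) at y below -310 mm, and a lidded rattan box (top 195 mm) at y above 315 mm.
- shelf_edge (a point): middle of the shelf's front top edge, 90 mm above the work surface, same axes as the shelf: x points in from the edge, y runs along it.
- tray: loose flat slab of pale bamboo, 150 mm long (x) by 110 mm wide (y), 9 mm thick, about 0.13 kg, lying askew on the shelf top, wholly on it at the start. Origin: centre of its underside. Its -x end is the front end that is to overhang. Slides with ordinary dry friction and stops when no longer pushed.
- tray_band (a point): middle of the dark inlaid band, 8 mm wide, that crosses the tray's top from side to side 45 mm from its front end (30 mm from its centre towards -x); flush with the tray's top, 9 mm above its underside. Same axes as the tray.
- tumbler: bystander: stainless steel tumbler with a black twist cap, 72 mm across, 165 mm tall, standing on the shelf to one side of the tray. Origin: centre of its underside.
- incense_holder: bystander: small round white ceramic incense holder, 90 mm across at the foot, 36 mm tall, on the shelf to one side of the tray. Origin: centre of its underside.
- massage_ball: bystander: grey plastic massage ball, 64 mm across, fixed on a round dark wooden stand 72 mm across, 74 mm tall in all, on the shelf to one side of the tray. Origin: centre of the stand's underside.
There are look-alikes about, which are no part of the job. What is shaped like the tray but blue or green is not meant.

How it is judged:
By the outcome, as a careful person would: the job done as asked, in the order asked, and still so for the second after the job is handed in, with the robot touching nothing.
It also fails if it takes over 48 s, if anything falls off the work surface, if the arm or the gripper's body presses on something with over 40 N, if the wrist force passes 120 N, or if a joint passes its speed limit or range.

## Robot

A 6-joint arm with a two-finger parallel gripper is mounted at the origin on the work surface. World frame = base frame: x ahead of the robot, y to its left, z up, the work surface at z = 0. Lengths are in m, angles in rad, forces in N, time in s.
With the tool pointing down it reaches from about 0.3 to 0.775 m from the base axis. Payload 14.6 kg.
Tool frame: the origin (TCP) lies between the finger pads; the fingertips stand robot.tips_ahead ahead of it and the grasp point (between the pads) lies 6 mm ahead of it (robot.tips_ahead is the distance from the TCP to the fingertips, in m); z points along the fingers, y is the direction in which the jaws open and shut (so a half turn about z gives the same grasp; the last joint's range is limited). The gripper opens to 94 mm and grips with 3 to 60 N. Pads are 16 mm wide; open, the fingers measure 119 mm over their backs; the gripper's body (75 mm by 177 mm) begins 78 mm behind the grasp point.
Start: joints at [-1.362, 0.3, 1.521, -0, 1.321, -0.067], TCP at [0.15, -0.529, 0.23] pointing down, gripper open.
Joint ranges: [-3.03, 3.03], [-0.79, 2.21], [0.23, 2.52], [-1.04, 4.18], [0, 3.07], [-2.55, 2.55]. Speed limits (rad/s): [2.22, 2.22, 2.57, 3.14, 3.14, 3.14].

## Interface

Orientations are given as a 3x3 rotation matrix whose columns are the frame's x, y, z axes.
In Python, from cell import monitor, optics, order, robot gives the robot as it stands.
- The arm moves only by the tool jog_arm, never from a script. Its argument "increments" is a list that holds one entry, the list of rows, each a list of 7 numbers: the shift along the world's x, y, z in m, then the turn, a rotation vector about the world's x, y, z in rad, then the finger opening in m, from 0 to 0.094. A call has exactly 10 rows; each row shifts and turns the pose as measured when the row begins; what a row does not reach is not made up. A row lasts 1/12 s, in which the tool goes at most 41.7 mm and 7.16 degrees, less where a joint would pass 70% of its speed; a pose out of reach is approached as far as the arm can. A call is refused whole if a number of a shift passes 0.0417 or a number of a turn 0.125, either way. A call with a gripper value outside its range is refused whole. The fingers move at their own pace and stop on an object; "newtons" is the grip in N (left out, the last holds). Time passes only in rows, so rows that do not move let the fingers close, or fill a call up. It gives the time, the measured TCP pose, the force and the opening at its end, in the units of the state.
- monitor.state(): the state, without advancing time (a new reading comes with each control period).
- optics.read_camera(name): name is "scene" or "side" or "wrist"; returns the picture (384x512x3 uint8, red, green, blue); there is no depth.
- optics.camera_model(name): a dict with "mtx" (3x3 intrinsics, pixels), "k1" (the pictures are not rectified: a ray, as slopes to the right and down, at radius r is drawn at 1 + k1 r^2 times it, then the intrinsics apply), "R" (3x3) and "t" (3): a world point X has camera coordinates R X + t; the wrist camera has in their place "mount" (4x4, takes a point from camera to tool coordinates, whose origin is the TCP and whose axes are the flange's). Camera axes: x right, y down, z forward; pixel columns grow to the right and rows downward; lengths in m; the calibration is good to about 2 mm. A picture is of the moment at which its call begins: read the wrist's pose just before it. camera_model takes no time and is no camera call.
- order.job_done(): hands the job in, once; it reports no verdict.
The state is a dict: "clock": time; "joints": joint angles; "qd": joint speeds; "effort": joint torques, N m; "tcp_pos": TCP position; "tool_rot": TCP orientation; "force": force on the tool from outside, world axes, zero at the start; "torque": the same for the moment, N m; "gripper_width": finger opening in m.
Only numpy, scipy, OpenCV 4.12 (cv2) and the standard library are available. Lean on these libraries where they do the work, as an engineer would, in place of code of your own. Each camera call takes 0.05 s, during which the arm holds its last target.

## Working session

There is one attempt and no reset: what is moved stays moved. The work goes in short steps, Python scripts to look and compute and a tool call to move; the robot and the scene stay as the last step left them, time stands still between calls to the robot, and variables do not carry over. Pictures are saved under pics/ and viewed, and the job is handed in when it is done.

Besides the shell and the picture viewer there is one more tool, called after ">>>" in YAML: its name, and indented under it one key for each argument. jog_arm: Moves the arm, as the interface text tells. Its arguments: {"type":"object","properties":{"increments":{"type":"array","items":{"type":"array","items":{"type":"array","items":{"type":"number"}}}},"newtons":{"type":"number"}},"required":["increments"]}

```bash
ls; mkdir -p pics
python3 - <<'E'
from cell import monitor, optics, order, robot
import cv2
s=monitor.state(); print(s, robot.tips_ahead)
for n in ("scene","side"):
    im=optics.read_camera(n); cv2.imwrite(f"pics/{n}0.png",im[:,:,::-1])
    print(n,optics.camera_model(n))
print(optics.camera_model("wrist"))
E
```

```text
pics
{'clock': 0.0, 'joints': array([-1.36159079e+00,  3.00503298e-01,  1.52158680e+00,  1.32570968e-05,
        1.32067975e+00, -6.66139352e-02]), 'qd': array([ 0.0005324 ,  0.00065546,  0.00084373,  0.00148314, -0.00143203,
        0.00013683]), 'effort': array([ 1.31868161e-03, -5.31810594e+01, -3.52733767e+01,  7.09147705e-02,
        2.44433549e-02, -5.65753635e-05]), 'tcp_pos': array([ 0.14972929, -0.52898679,  0.22986623]), 'tool_rot': array([[ 9.62203255e-01,  2.72332228e-01, -2.31919080e-04],
       [ 2.72332312e-01, -9.62202567e-01,  1.15419726e-03],
       [ 9.11719778e-05, -1.17373142e-03, -9.99999307e-01]]), 'force': array([-0.83810741,  0.21425379,  0.13006798]), 'torque': array([ 0.01311955,  0.00121435, -0.02641843]), 'gripper_width': 0.09377885702579239} 0.025
scene {'mtx': array([[447.94902619,   0.        , 255.49284678],
       [  0.        , 447.94902619, 189.42400765],
       [  0.        ,   0.        ,   1.        ]]), 'k1': -0.049237206711004754, 'R': array([[-0.87996723,  0.47482043, -0.01425567],
       [ 0.38280302,  0.69102617, -0.61314328],
       [-0.28
[... 329 characters left out ...]
01452315],
       [-0.20519904,  0.48708447, -0.8489064 ],
       [ 0.3547732 , -0.77135528, -0.52834365]]), 't': array([0.43899948, 0.158525  , 0.97644799])}
{'mtx': array([[285.26143739,   0.        , 256.9677428 ],
       [  0.        , 285.26143739, 197.55187792],
       [  0.        ,   0.        ,   1.        ]]), 'k1': -0.02299958207172471, 'mount': array([[-6.51061382e-06, -9.70205815e-01, -2.42282223e-01,
         7.00517440e-02],
       [ 9.99999995e-01, -3.13742175e-05,  9.87643012e-05,
         2.77959928e-04],
       [-1.03423115e-04, -2.42282221e-01,  9.70205810e-01,
        -1.54073128e-01],
       [ 0.00000000e+00,  0.00000000e+00,  0.00000000e+00,
         1.00000000e+00]])}
```

View pics/scene0.png

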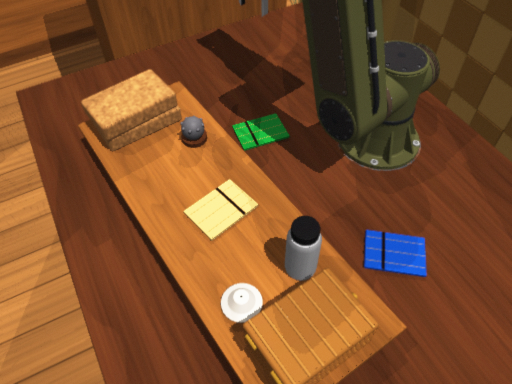

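View pics/side0.png

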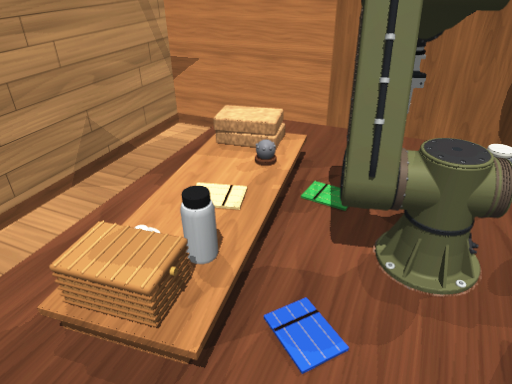

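The scene picture shows these candidates for the tray: the pale bamboo slab on the shelf at about (221,209), a green one on the table at (260,131), and a blue one on the table at (395,252). I choose the pale one. The tumbler is at (303,248), the incense holder at (241,302) and the ball at (193,131).

```bash
cat > h.py <<'E'
import numpy as np, cv2
from cell import monitor, optics, order, robot
def model(n,s=None):
    m=optics.camera_model(n)
    if n=="wrist":
        M=m["mount"]; Rw=s["tool_rot"]@M[:3,:3]; c=s["tool_rot"]@M[:3,3]+s["tcp_pos"]
        m["R"]=Rw.T; m["t"]=-Rw.T@c
    return m
def dist(m): return np.array([m["k1"],0,0,0,0])
def cast(m,px,z):
    px=np.asarray(px,float).reshape(-1,1,2)
    u=cv2.undistortPoints(px,m["mtx"],dist(m)).reshape(-1,2)
    d=np.c_[u,np.ones(len(u))]@m["R"]; c=-m["R"].T@m["t"]
    return c+d*((z-c[2])/d[:,2])[:,None]
def proj(m,X):
    return cv2.projectPoints(np.asarray(X,float).reshape(-1,1,3),cv2.Rodrigues(m["R"])[0],m["t"],m["mtx"],dist(m))[0].reshape(-1,2)
def quad(mask):
    cs,_=cv2.findContours(mask,cv2.RETR_EXTERNAL,cv2.CHAIN_APPROX_NONE)
    c=max(cs,key=cv2.contourArea)
    return c
E
python3 - <<'E'
from h import *
for n in("scene","side"):
    im=cv2.imread(f"pics/{n}0.png"); 
    c=(160,150,300,270) if n=="scene" else (170,160,290,230)
    k=im[c[1]:c[3],c[0]:c[2]]; cv2.imwrite(f"pics/{n}_crop.png",cv2.resize(k,None,fx=5,fy=5,interpolation=cv2.INTER_CUBIC)[:600,:800])
    m=model(n)
    hsv=cv2.cvtColor(im,cv2.COLOR_BGR2HSV)
    for p in ([(221,205),(240,203),(180,180)] if n=="scene" else [(215,192),(240,195),(190,170)]): print(n,p,hsv[p[1],p[0]])
m=model("scene")
print(cast(m,[(180,85),(404,327),(85,125)],.09))
print("tray corners",cast(m,[(233,181),(257,206),(212,237),(185,211)],.099))
E
```

```text
scene (221, 205) [ 26  98 253]
scene (240, 203) [ 26  95 253]
scene (180, 180) [ 14 188 227]
side (215, 192) [ 28  46 255]
side (240, 195) [ 28  52 255]
side (190, 170) [ 15 152 230]
[[ 0.46554382 -0.42736709  0.09      ]
 [ 0.35728354  0.52195303  0.09      ]
 [ 0.77894792 -0.3978471   0.09      ]]
tray corners [[0.49605662 0.00875545 0.099     ]
 [0.47973086 0.10827688 0.099     ]
 [0.61487823 0.13591942 0.099     ]
 [0.64151557 0.03614432 0.099     ]]
```

View pics/scene_crop.png

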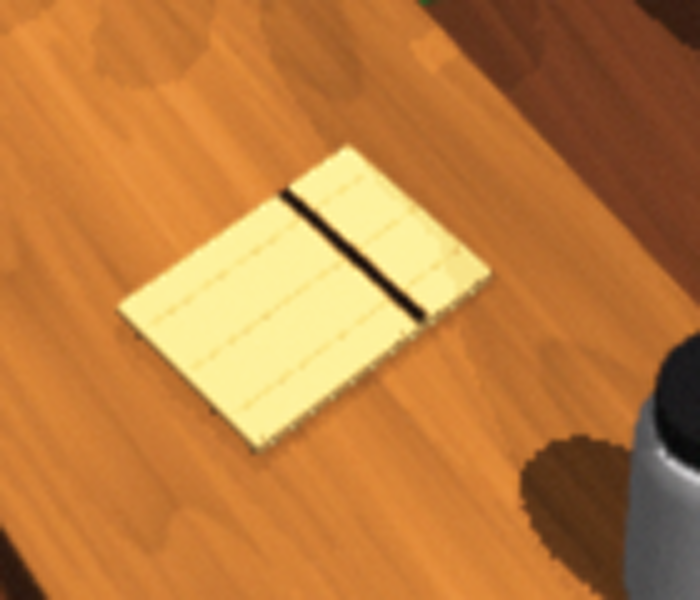

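```bash
cat >> h.py <<'E'
def tray_mask(im):  # im BGR
    hsv=cv2.cvtColor(im,cv2.COLOR_BGR2HSV)
    k=cv2.inRange(hsv,(20,25,150),(36,150,255))
    return k
def tray_pose(n,im,s=None,c0=None,sel=None,save=None):
    """min-area rect on the top plane + band centroid; returns centre,yaw,band centre"""
    m=model(n,s); k=tray_mask(im); 
    k2=cv2.morphologyEx(k,cv2.MORPH_CLOSE,np.ones((9,9),np.uint8))
    nl,lab,st,ce=cv2.connectedComponentsWithStats(k2)
    i=1+np.argmax(st[1:,4]); k2=np.uint8(lab==i)*255
    cs,_=cv2.findContours(k2,cv2.RETR_EXTERNAL,cv2.CHAIN_APPROX_NONE)
    c=max(cs,key=cv2.contourArea)
    P=cast(m,c.reshape(-1,2),.099)[:,:2]
    (cx,cy),(w,h),a=cv2.minAreaRect((P*1000).astype(np.float32))
    # dark band inside
    er=cv2.erode(k2,np.ones((3,3),np.uint8))
    g=im.max(axis=2); b=(er>0)&(g<110)
    bp=np.argwhere(b)[:,::-1]; B=cast(m,bp,.099)[:,:2]*1000 if len(bp) else np.zeros((1,2))
    return dict(c=(cx,cy),wh=(w,h),a=a,box=cv2.boxPoints(((cx,cy),(w,h),a)).round(1).tolist(),band=np.median(B,0).round(1),nb=len(bp),mask=k2)
E
python3 - <<'E'
from h import *
for n in("scene","side"):
    im=cv2.imread(f"pics/{n}0.png"); r=tray_pose(n,im); r.pop("mask"); print(n,r)
    m=model(n); print("cam",-m["R"].T@m["t"])
# shelf front edge from scene: scan across approx edge at many y
im=cv2.imread("pics/scene0.png"); m=model("scene")
red=cv2.GaussianBlur(im,(3,3),0)[:,:,1].astype(float)
a,b=np.array([.4655,-.4274]),np.array([.3573,.522])
d=(b-a)/np.linalg.norm(b-a); nn=np.array([d[1],-d[0]]) # inward +x
if nn[0]<0: nn=-nn
def fit(a0,rng=.02,ts=np.linspace(.06,.9,80)):
    out=[]
    for t in ts:
        o=np.linspace(-rng,rng,81); X=np.c_[a0+d*t+nn*o[:,None]*1,np.full(81,.09)] 
        p=proj(m,X).astype(np.float32)
        v=cv2.remap(red.astype(np.float32),p[:,0].reshape(1,-1),p[:,1].reshape(1,-1),cv2.INTER_LINEAR)[0]
        gr=np.gradient(v); i=np.argmax(np.abs(gr)); 
        if abs(gr[i])>3: out.append(X[i,:2])
    out=np.array(out,np.float32)
    vx,vy,x0,y0=cv2.fitLine(out,cv2.DIST_HUBER,0,.001,.001).ravel()
    res=(out-[x0,y0])@np.array([-vy,vx]); ok=abs(res)<.004
    vx,vy,x0,y0=cv2.fitLine(out[ok],cv2.DIST_L2,0,.001,.001).ravel()
    res=(out[ok]-[x0,y0])@np.array([-vy,vx])
    return (vx,vy,x0,y0),ok.sum(),len(out),res.std()
f=fit(a); print("front",f, "yaw of y axis deg",np.degrees(np.arctan2(-f[0][0],f[0][1])))
g=fit(a+nn*.34); print("back",g,np.degrees(np.arctan2(-g[0][0],g[0][1])))
nf=np.array([f[0][1],-f[0][0]]); nf*=np.sign(nf[0]); print("depth",nf@(np.array(g[0][2:])-f[0][2:]))
# objects
def ob(px,z): return cast(m,[px],z)[0]
print("tumbler cap top",ob((306,229),.165),"incense",ob((241,302),.02),"ball stand",ob((193,138),.01),"ball",ob((193,126),.042+.0))
E
```

```text
scene {'c': (560.1112670898438, 69.5444107055664), 'wh': (149.01559448242188, 112.94755554199219), 'a': 14.00594425201416, 'box': [[474.20001220703125, 106.30000305175781], [501.5, -3.299999952316284], [646.0999755859375, 32.79999923706055], [618.7000122070312, 142.39999389648438]], 'band': array([528.9,  64.1]), 'nb': 72}
cam [0.77774394 0.679674   0.99563435]
side {'c': (558.48828125, 71.36590576171875), 'wh': (149.0574951171875, 122.04055786132812), 'a': 14.678543090820312, 'box': [[470.8999938964844, 111.5], [501.8999938964844, -6.5], [646.0, 31.200000762939453], [615.0999755859375, 149.3000030517578]], 'band': array([530.8,  66.7]), 'nb': 36}
cam [0.08654779 0.85578078 0.65684864]
front ((np.float32(0.10978064), np.float32(-0.99395585), np.float32(0.4060972), np.float32(0.04598226)), np.int64(67), 74, np.float32(0.0007752886)) yaw of y axis deg -173.69733
back ((np.float32(0.110828616), np.float32(-0.99383956), np.float32(0.7452835), np.float32(0.066189684)), np.int64(76), 76, np.float32(0.00056006946)) -173.6369
depth 0.33935457
tumbler cap top [0.43716619 0.25703006 0.165     ] incense [0.61629317 0.2805216  0.02      ] ball stand [ 0.49973426 -0.26949387  0.01      ] ball [ 0.48849071 -0.28557957  0.042     ]
```

Run:
```python
import cv2
im=cv2.imread("pics/side0.png"); cv2.imwrite("pics/side_crop.png",cv2.resize(im[120:280,100:320],None,fx=3.5,fy=3.5,interpolation=cv2.INTER_CUBIC))
```

```text
(no output)
```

View pics/side_crop.png

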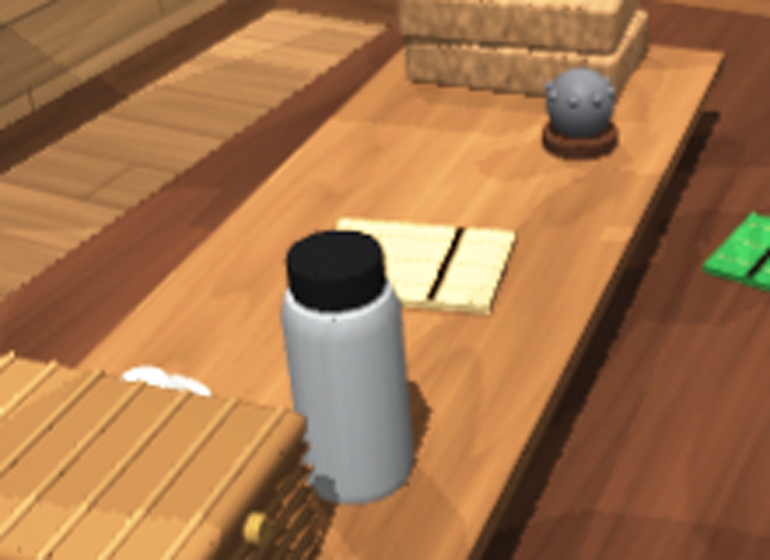

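Run:
```python
from h import *
m=model("scene"); e0=np.array([.4061,.0460]); ex=np.array([.9939,.1103]); ey=np.array([-.1103,.9939])
def sh(P): P=np.atleast_2d(P)[:,:2]-e0; return np.c_[P@ex,P@ey].round(4)
im=cv2.imread("pics/scene0.png"); hsv=cv2.cvtColor(im,cv2.COLOR_BGR2HSV)
k=cv2.inRange(hsv,(0,0,0),(180,255,50)); k[:200]=0; k[260:]=0; k[:,:280]=0;k[:,330:]=0
cap=np.argwhere(k)[:,::-1]; print("cap bbox",cap.min(0),cap.max(0))
for p,z,n in [((306,229),.255,"cap top"),((301,262),.10,"base guess"),((241,300),.115,"incense"),((193,140),.095,"stand"),((193,126),.132,"ball")]:
    X=cast(m,[p],z); print(n,X.round(3),sh(X))
for n,z in(("tray c",(.5601,.0695)),("tray box",[[.4742,.1063],[.5015,-.0033],[.6461,.0328],[.6187,.1424]]),("band",(.5289,.0641))): print(n,sh(np.array(z)))
# side view tumbler
m2=model("side"); X=cast(m2,[(198,194),],.255); print("side cap",X,sh(X))
cv2.imwrite("pics/tum.png",cv2.resize(im[190:300,260:350],None,fx=5,fy=5,interpolation=cv2.INTER_CUBIC))
```

```text
cap bbox [291 216] [319 244]
cap top [[0.474 0.303 0.255]] [[0.0959 0.2478]]
base guess [[0.467 0.293 0.1  ]] [[0.0881 0.2388]]
incense [[0.63  0.315 0.115]] [[0.2522 0.2431]]
stand [[ 0.527 -0.18   0.095]] [[ 0.095  -0.2384]]
ball [[ 0.516 -0.194  0.132]] [[ 0.0825 -0.2511]]
tray c [[0.1557 0.0064]]
tray box [[ 0.0743  0.0524]
 [ 0.0894 -0.0595]
 [ 0.2371 -0.0396]
 [ 0.2219  0.0724]]
band [[0.124  0.0044]]
side cap [[0.46217437 0.3045448  0.255     ]] [[0.0842 0.2508]]
```

View pics/tum.png

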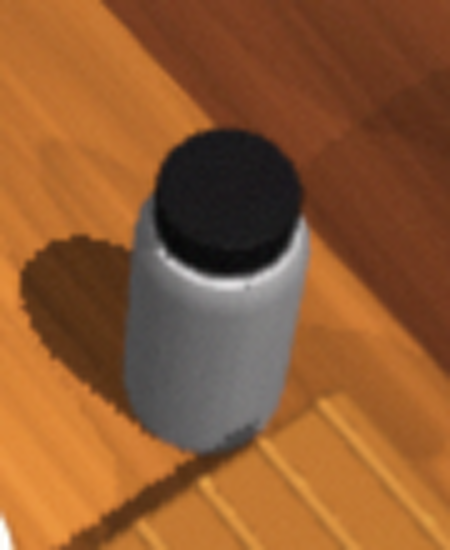

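>>> jog_arm:
  increments:
    - [[0.026, 0.03, 0.007, 0, 0, -0.008, 0.094], [0.026, 0.03, 0.007, 0, 0, -0.008, 0.094], [0.026, 0.03, 0.007, 0, 0, -0.008, 0.094], [0.026, 0.03, 0.007, 0, 0, -0.008, 0.094], [0.026, 0.03, 0.007, 0, 0, -0.008, 0.094], [0.026, 0.03, 0.007, 0, 0, -0.008, 0.094], [0.026, 0.03, 0.007, 0, 0, -0.008, 0.094], [0.026, 0.03, 0.007, 0, 0, -0.008, 0.094], [0.026, 0.03, 0.007, 0, 0, -0.008, 0.094], [0.026, 0.03, 0.007, 0, 0, -0.008, 0.094]]

```text
clock: 0.93
tcp_pos: [0.4106, -0.2183, 0.2975]
tool_rot: [[0.984, 0.18, -0.004], [0.18, -0.984, 0.009], [-0.002, -0.009, -1.0]]
force: [1.1, -0.3, 0.7]
gripper_width: 0.094
```

>>> jog_arm:
  increments:
    - [[0.026, 0.03, 0, 0, 0, -0.007, 0.094], [0.026, 0.03, 0, 0, 0, -0.007, 0.094], [0.026, 0.03, 0, 0, 0, -0.007, 0.094], [0.026, 0.03, 0, 0, 0, -0.007, 0.094], [0.026, 0.03, 0, 0, 0, -0.007, 0.094], [0.026, 0.03, 0, 0, 0, -0.007, 0.094], [0.026, 0.03, 0, 0, 0, -0.007, 0.094], [0.026, 0.03, 0, 0, 0, -0.007, 0.094], [0.026, 0.03, 0, 0, 0, -0.007, 0.094], [0, 0, 0, 0, 0, 0, 0.094]]

```text
clock: 1.77
tcp_pos: [0.6543, 0.0736, 0.2946]
tool_rot: [[0.993, 0.119, -0.006], [0.119, -0.993, 0.008], [-0.005, -0.009, -1.0]]
force: [0.1, 0.3, -0.3]
gripper_width: 0.0936
```

Run:
```python
from h import *
import pickle
s=monitor.state(); im=optics.read_camera("wrist")[:,:,::-1]; cv2.imwrite("pics/wrist1.png",im); pickle.dump(s,open("s1.pkl","wb"))
print(s["clock"],s["tcp_pos"],s["tool_rot"].round(4),s["joints"].round(3),s["qd"].round(3))
```

```text
1.7667 [0.65426704 0.07360046 0.29458021] [[ 0.9928  0.1194 -0.0064]
 [ 0.1194 -0.9928  0.0082]
 [-0.0054 -0.0089 -0.9999]] [0.053 0.523 1.064 0.009 1.56  1.504] [-0.039 -0.047  0.083 -0.016 -0.015 -0.044]
```

View pics/wrist1.png

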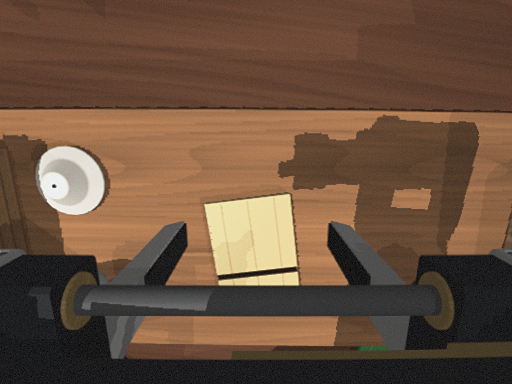

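The wrist view shows the tray's back end from (205,204) to (291,193), the band from (218,277) to (297,269), the shelf's back edge at about row 108 and its front edge near row 347. The gripper's crossbar hides part of the tray's front.

Run:
```python
from h import *
import pickle
s=pickle.load(open("s1.pkl","rb")); im=cv2.imread("pics/wrist1.png"); m=model("wrist",s)
e0=np.array([.4061,.0460]); ex=np.array([.9939,.1103]); ey=np.array([-.1103,.9939])
def sh(P): P=np.atleast_2d(P)[:,:2]-e0; return (np.c_[P@ex,P@ey]*1000).round(1)
g=cv2.GaussianBlur(im,(3,3),0)[:,:,1].astype(float)
def edge(cols,r0,r1,sgn,z):
    pts=[]
    for c in cols:
        d=np.diff(g[r0:r1,c])*sgn; pts.append((c,r0+np.argmax(d)+.5))
    P=cast(m,pts,z)[:,:2].astype(np.float32)
    vx,vy,x0,y0=cv2.fitLine(P,cv2.DIST_HUBER,0,.0005,.0005).ravel()
    return sh([x0,y0])[0], np.degrees(np.arctan2(-vx,vy))%180, pts[0],pts[-1]
print("shelf back",edge(range(40,480,8),95,120,1,.09))
print("tray back",edge(range(212,286,4),185,215,1,.099))
print("band top",edge(range(226,290,4),262,280,-1,.099))
print("shelf front",edge(list(range(140,225,5))+list(range(300,330,5)),338,353,-1,.09))
c=cast(m,[(204.5,204),(291.5,193),(217.5,276),(297,268)],.099); print(sh(c))
```

```text
shelf back (array([339. ,   9.9]), np.float32(6.3910522), (40, np.float64(108.5)), (472, np.float64(111.5)))
tray back (array([228.7,  21.9]), np.float32(13.640442), (212, np.float64(202.5)), (284, np.float64(194.5)))
band top (array([130.4,  -5.8]), np.float32(14.006439), (226, np.float64(273.5)), (286, np.float64(267.5)))
shelf front (array([ 0.6, 39.3]), np.float32(6.2997437), (140, np.float64(342.5)), (325, np.float64(345.5)))
[[222.2  68.1]
 [237.8 -42. ]
 [120.3  54.2]
 [133.9 -53.6]]
```

>>> jog_arm:
  increments:
    - [[0.004, 0.002, -0.015, -0.003, -0.002, -0.003, 0.06], [0.004, 0.002, -0.018, -0.003, -0.002, -0.003, 0.06], [0.004, 0.002, -0.018, -0.002, -0.002, -0.003, 0.06], [0.004, 0.001, -0.018, 0, 0, 0, 0.06], [0, 0, -0.018, 0, 0, 0, 0.06], [0, 0, -0.018, 0, 0, 0, 0.06], [0, 0, -0.018, 0, 0, 0, 0.06], [0, 0, -0.018, 0, 0, 0, 0.06], [0, 0, -0.012, 0, 0, 0, 0.06], [0, 0, 0, 0, 0, 0, 0.06]]

```text
clock: 2.65
tcp_pos: [0.6653, 0.0708, 0.1363]
tool_rot: [[0.994, 0.106, -0.0], [0.106, -0.994, -0.002], [-0.001, 0.002, -1.0]]
force: [0.4, -0.1, -0.2]
gripper_width: 0.0602
```

```bash
cat >> h.py <<'E'
e0=np.array([.4061,.0460]); ex=np.array([.9939,.1103]); ey=np.array([-.1103,.9939])
def sh(P): P=np.atleast_2d(P)[:,:2]-e0; return (np.c_[P@ex,P@ey]*1000).round(1)
def rep():
    s=monitor.state(); R=s["tool_rot"]
    print("t",round(s["clock"],2),"tcp",s["tcp_pos"].round(4),"shelf",sh(s["tcp_pos"]),"tipz",round(s["tcp_pos"][2]+.025*R[2,2],4),"yaw",np.degrees(np.arctan2(R[1,0],R[0,0])).round(2),"z",R[:,2].round(4),"F",s["force"].round(1),"w",round(s["gripper_width"],4)); return s
E
python3 -c "from h import *;rep()"
```

```text
t 2.65 tcp [0.6653 0.0708 0.1363] shelf [[260.3  -3.9]] tipz 0.1113 yaw 6.07 z [-3.0e-04 -2.3e-03 -1.0e+00] F [ 0.4 -0.1 -0.2] w 0.0602
```

>>> jog_arm:
  increments:
    - [[0.002, 0.004, 0, 0.002, 0, 0.003, 0.06], [0.002, 0.004, 0, 0, 0, 0.002, 0.06], [0.001, 0.002, -0.003, 0, 0, 0, 0.06], [0, 0, -0.004, 0, 0, 0, 0.06], [0, 0, -0.004, 0, 0, 0, 0.06], [0, 0, -0.003, 0, 0, 0, 0.06], [0, 0, -0.002, 0, 0, 0, 0.06], [0, 0, -0.001, 0, 0, 0, 0.06], [0, 0, 0, 0, 0, 0, 0.06], [0, 0, 0, 0, 0, 0, 0.06]]

```text
clock: 3.48
tcp_pos: [0.6719, 0.0811, 0.1225]
tool_rot: [[0.994, 0.111, 0.005], [0.111, -0.994, 0.0], [0.005, 0.0, -1.0]]
force: [0.8, -0.1, -0.2]
gripper_width: 0.0603
```

```bash
python3 -c "
from h import *;rep()
cv2.imwrite('pics/scene2.png',cv2.resize(optics.read_camera('scene')[130:290,130:330,::-1],None,fx=3,fy=3,interpolation=cv2.INTER_CUBIC))"
```

```text
t 3.48 tcp [0.6719 0.0811 0.1225] shelf [[268.    5.5]] tipz 0.0975 yaw 6.36 z [ 5.3e-03  2.0e-04 -1.0e+00] F [ 0.8 -0.1 -0.2] w 0.0603
```

View pics/scene2.png

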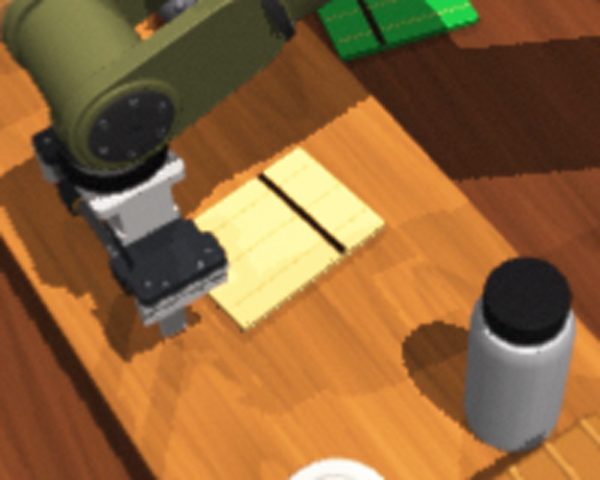

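The crop shows the gripper standing behind the tray's back end, with the tray undisturbed. Next I lower the last 4 mm and start to push.

>>> jog_arm:
  increments:
    - [[0, 0, -0.003, 0, 0.003, 0, 0.06], [0, 0, -0.002, 0, 0.002, 0, 0.06], [0, 0, -0.001, 0, 0, 0, 0.06], [-0.004, -0.0004, 0, 0, 0, 0, 0.06], [-0.004, -0.0004, 0, 0, 0, 0, 0.06], [-0.004, -0.0004, 0, 0, 0, 0, 0.06], [-0.004, -0.0004, 0, 0, 0, 0, 0.06], [-0.004, -0.0004, 0, 0, 0, 0, 0.06], [-0.004, -0.0004, 0, 0, 0, 0, 0.06], [0, 0, 0, 0, 0, 0, 0.06]]

```text
clock: 4.37
tcp_pos: [0.6451, 0.0783, 0.1163]
tool_rot: [[0.994, 0.111, 0.0], [0.111, -0.994, 0.0], [0.0, -0.0, -1.0]]
force: [0.4, 0.2, 0.8]
gripper_width: 0.0597
```

```bash
python3 -c "from h import *;rep()"
```

```text
t 4.37 tcp [0.6451 0.0783 0.1163] shelf [[241.1   5.7]] tipz 0.0913 yaw 6.36 z [ 4.e-04  2.e-04 -1.e+00] F [0.4 0.2 0.8] w 0.0597
```

>>> jog_arm:
  increments:
    - [[0.003, 0.0003, 0.001, 0, 0, 0, 0.06], [0, 0, 0.001, 0, 0, 0, 0.06], [0, 0, 0, 0, 0, 0, 0.06], [-0.005, -0.0006, 0, 0, 0, 0, 0.06], [-0.005, -0.0006, 0, 0, 0, 0, 0.06], [-0.005, -0.0006, 0, 0, 0, 0, 0.06], [-0.005, -0.0006, 0, 0, 0, 0, 0.06], [-0.005, -0.0006, 0, 0, 0, 0, 0.06], [-0.003, -0.0003, 0, 0, 0, 0, 0.06], [0, 0, 0, 0, 0, 0, 0.06]]

```text
clock: 5.2
tcp_pos: [0.6175, 0.0748, 0.1191]
tool_rot: [[0.994, 0.111, 0.002], [0.111, -0.994, 0.0], [0.002, 0.0, -1.0]]
force: [0.2, 0.1, -0.0]
gripper_width: 0.0602
```

```bash
python3 -c "
from h import *;rep()
im=optics.read_camera('scene')[:,:,::-1].copy(); cv2.imwrite('pics/scene3f.png',im)
cv2.imwrite('pics/scene3.png',cv2.resize(im[130:290,130:330],None,fx=3,fy=3,interpolation=cv2.INTER_CUBIC))"
```

```text
t 5.2 tcp [0.6175 0.0748 0.1191] shelf [[213.3   5.3]] tipz 0.0941 yaw 6.35 z [ 1.7e-03  1.0e-04 -1.0e+00] F [ 0.2  0.1 -0. ] w 0.0602
```

View pics/scene3.png

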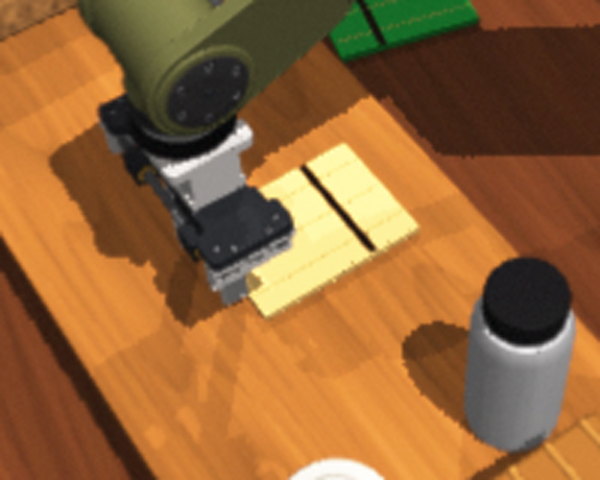

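The tray is ahead of the fingers and has squared up with the edge. I continue the push.

>>> jog_arm:
  increments:
    - [[-0.004, -0.0004, 0, 0, 0, 0, 0.06], [-0.006, -0.0007, 0, 0, 0, 0, 0.06], [-0.006, -0.0007, 0, 0, 0, 0, 0.06], [-0.006, -0.0007, 0, 0, 0, 0, 0.06], [-0.006, -0.0007, 0, 0, 0, 0, 0.06], [-0.006, -0.0007, 0, 0, 0, 0, 0.06], [-0.006, -0.0007, 0, 0, 0, 0, 0.06], [-0.006, -0.0007, 0, 0, 0, 0, 0.06], [-0.004, -0.0004, 0, 0, 0, 0, 0.06], [0, 0, 0, 0, 0, 0, 0.06]]

```text
clock: 6.08
tcp_pos: [0.5622, 0.0686, 0.1192]
tool_rot: [[0.994, 0.111, 0.002], [0.111, -0.994, 0.0], [0.002, -0.0, -1.0]]
force: [0.3, 0.4, 0.7]
gripper_width: 0.0598
```

```bash
python3 -c "
from h import *;rep()
im=optics.read_camera('scene')[:,:,::-1].copy(); cv2.imwrite('pics/scene4f.png',im)
cv2.imwrite('pics/scene4.png',cv2.resize(im[130:290,130:330],None,fx=4,fy=4,interpolation=cv2.INTER_CUBIC)[:600])"
```

```text
t 6.08 tcp [0.5622 0.0686 0.1192] shelf [[157.6   5.3]] tipz 0.0942 yaw 6.35 z [ 2.e-03  3.e-04 -1.e+00] F [0.3 0.4 0.7] w 0.0598
```

View pics/scene4.png

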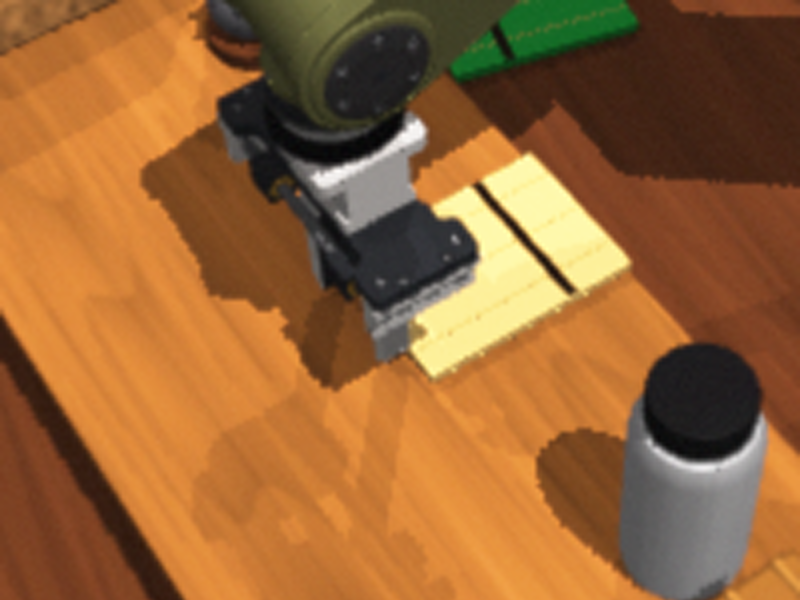

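The tray's front end is now at the shelf edge, with its front corners at crop (530,153) and (630,265), and the band is still behind the edge. I measure it now.

```bash
cat >> h.py <<'E'
def scan(n,im,xg,s=None,ys=range(-40,41,5),yc=0,z=.099):
    """band centre & front end (shelf mm) vs y from scans along shelf x on the tray top plane"""
    m=model(n,s); g=im[:,:,1].astype(np.float32)
    xs=np.arange(-90,170,.25); B=[];F=[]
    for y in ys:
        P=e0+np.outer(xs/1000,ex)+(y+yc)/1000*ey
        p=proj(m,np.c_[P,np.full(len(P),z)]).astype(np.float32)
        v=cv2.remap(g,p[:,0].reshape(1,-1),p[:,1].reshape(1,-1),cv2.INTER_CUBIC)[0]
        w=(xs>xg-20)&(xs<xg+20); d=np.clip(170-v,0,None)*w
        if d.max()<50: continue
        i=np.argmax(d); w2=abs(xs-xs[i])<8; d=d*w2; b=(d*xs).sum()/d.sum(); B.append((y+yc,b))
        w3=(xs>b-60)&(xs<b-30); gr=np.gradient(v)*w3; j=np.argmax(gr); F.append((y+yc,xs[j]))
    out=[]
    for nm,Q in(("band",B),("front",F)):
        Q=np.array(Q); a=np.polyfit(Q[:,0],Q[:,1],1); r=Q[:,1]-np.polyval(a,Q[:,0]); ok=abs(r)<2.5
        a=np.polyfit(Q[ok,0],Q[ok,1],1); print(nm,"n",ok.sum(),len(Q),"x at y=5:",np.polyval(a,5).round(2),"yaw rel edge deg",-np.degrees(np.arctan(a[0])).round(2),"res",(Q[ok,1]-np.polyval(a,Q[ok,0])).std().round(2))
E
python3 -c "
from h import *
scan('scene',cv2.imread('pics/scene0.png'),124)
scan('scene',cv2.imread('pics/scene4f.png'),45)"
```

```text
band n 17 17 x at y=5: 124.69 yaw rel edge deg 7.63 res 0.11
front n 17 17 x at y=5: 80.07 yaw rel edge deg 7.72 res 0.5
band n 17 17 x at y=5: 42.62 yaw rel edge deg -0.19 res 0.25
front n 17 17 x at y=5: -2.26 yaw rel edge deg -0.04 res 0.46
```

>>> jog_arm:
  increments:
    - [[-0.004, -0.0004, 0, 0, 0, 0, 0.06], [-0.005, -0.0006, 0, 0, 0, 0, 0.06], [-0.005, -0.0006, 0, 0, 0, 0, 0.06], [-0.005, -0.0006, 0, 0, 0, 0, 0.06], [-0.005, -0.0006, 0, 0, 0, 0, 0.06], [-0.005, -0.0006, 0, 0, 0, 0, 0.06], [-0.003, -0.0003, 0, 0, 0, 0, 0.06], [-0.001, -0.0001, 0, 0, 0, 0, 0.06], [0, 0, 0, 0, 0, 0, 0.06], [0, 0, 0, 0, 0, 0, 0.06]]

```text
clock: 6.97
tcp_pos: [0.5262, 0.0645, 0.1193]
tool_rot: [[0.994, 0.111, 0.003], [0.111, -0.994, 0.0], [0.003, -0.0, -1.0]]
force: [0.0, 0.6, -1.0]
gripper_width: 0.0596
```

```bash
python3 -c "
from h import *;rep()
im=optics.read_camera('scene')[:,:,::-1].copy(); cv2.imwrite('pics/scene5f.png',im)
cv2.imwrite('pics/scene5.png',cv2.resize(im[130:290,150:330],None,fx=4,fy=4,interpolation=cv2.INTER_CUBIC)[:600])
scan('scene',im,7)"
```

```text
t 6.97 tcp [0.5262 0.0645 0.1193] shelf [[121.4   5.1]] tipz 0.0943 yaw 6.35 z [ 2.7e-03  4.0e-04 -1.0e+00] F [ 0.   0.6 -1. ] w 0.0596
band n 17 17 x at y=5: 6.44 yaw rel edge deg -0.27 res 0.32
front n 17 17 x at y=5: -38.55 yaw rel edge deg 0.6 res 0.51
```

View pics/scene5.png

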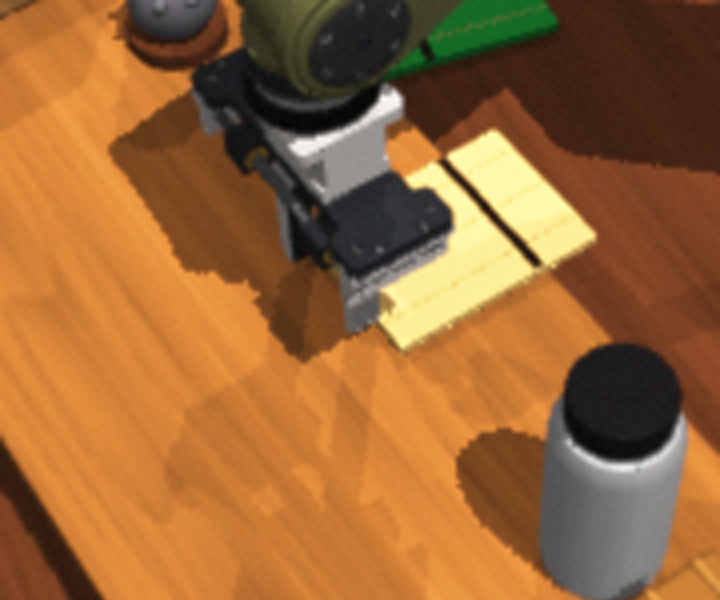

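>>> jog_arm:
  increments:
    - [[-0.001, -0.0001, 0, 0, 0, 0, 0.06], [-0.001, -0.0001, 0, 0, 0, 0, 0.06], [-0.001, -0.0001, 0, 0, 0, 0, 0.06], [-0.001, -0.0001, 0, 0, 0, 0, 0.06], [-0.0005, -0.0001, 0, 0, 0, 0, 0.06], [0, 0, 0, 0, 0, 0, 0.06], [0, 0, 0, 0, 0, 0, 0.06], [0, 0, 0, 0, 0, 0, 0.06], [0, 0, 0, 0, 0, 0, 0.06], [0, 0, 0, 0, 0, 0, 0.06]]

```text
clock: 7.85
tcp_pos: [0.5218, 0.064, 0.1193]
tool_rot: [[0.994, 0.111, 0.003], [0.111, -0.994, 0.0], [0.003, -0.0, -1.0]]
force: [0.0, -0.7, 0.8]
gripper_width: 0.0604
```

```bash
python3 -c "
from h import *;rep()
im=optics.read_camera('scene')[:,:,::-1].copy(); cv2.imwrite('pics/scene6f.png',im)
scan('scene',im,2)
im=optics.read_camera('side')[:,:,::-1].copy(); cv2.imwrite('pics/side6.png',cv2.resize(im[140:280,170:350],None,fx=4,fy=4,interpolation=cv2.INTER_CUBIC)[:600])
cv2.imwrite('pics/side6f.png',im);scan('side',im,2)
"
```

```text
t 7.85 tcp [0.5218 0.064  0.1193] shelf [[117.    5.1]] tipz 0.0943 yaw 6.35 z [ 3.e-03  4.e-04 -1.e+00] F [ 0.  -0.7  0.8] w 0.0604
band n 17 17 x at y=5: 2.09 yaw rel edge deg -0.24 res 0.24
front n 17 17 x at y=5: -42.91 yaw rel edge deg 0.2 res 0.43
band n 17 17 x at y=5: 3.49 yaw rel edge deg -0.03 res 0.18
front n 17 17 x at y=5: -43.45 yaw rel edge deg 0.65 res 0.65
```

View pics/side6.png

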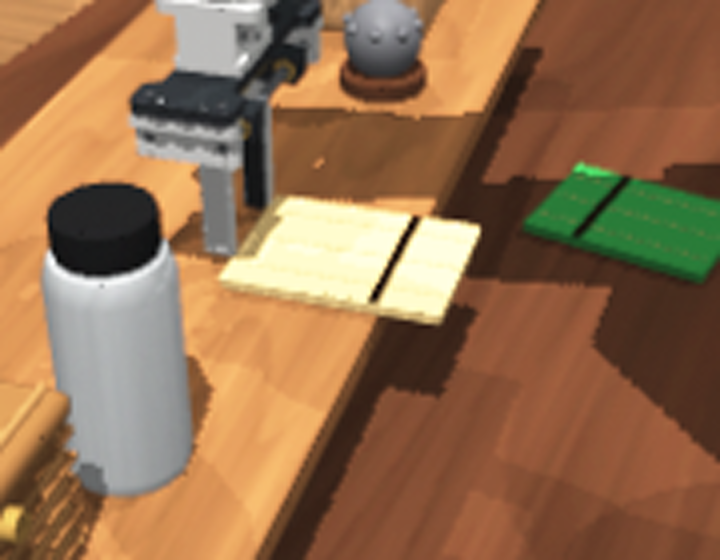

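```bash
cat >> h.py <<'E'
def shelf_edge(n,im,ys,z=.09,lo=-12,hi=12):
    m=model(n); g=cv2.GaussianBlur(im,(3,3),0)[:,:,1].astype(np.float32); xs=np.arange(lo,hi,.25); Q=[]
    for y in ys:
        P=e0+np.outer(xs/1000,ex)+y/1000*ey
        p=proj(m,np.c_[P,np.full(len(P),z)]).astype(np.float32)
        v=cv2.remap(g,p[:,0].reshape(1,-1),p[:,1].reshape(1,-1),cv2.INTER_CUBIC)[0]
        gr=np.gradient(v); j=np.argmax(gr); Q.append((y,xs[j],gr[j]))
    Q=np.array(Q); x=np.median(Q[:,1]); ok=abs(Q[:,1]-x)<2.5; a=np.polyfit(Q[ok,0],Q[ok,1],1)
    print(n,"edge n",ok.sum(),len(Q),"x at y=5",np.polyval(a,5).round(2),"slope deg",-np.degrees(np.arctan(a[0])).round(2))
E
python3 -c "
from h import *
shelf_edge('scene',cv2.imread('pics/scene0.png'),range(-150,150,5))
shelf_edge('scene',cv2.imread('pics/scene6f.png'),[*range(-120,-60,5),*range(70,140,5)])
shelf_edge('side',cv2.imread('pics/side0.png'),range(-150,150,5))
shelf_edge('side',cv2.imread('pics/side0.png'),range(-300,300,5))
"
```

```text
scene edge n 58 60 x at y=5 0.01 slope deg 0.09
scene edge n 19 26 x at y=5 0.21 slope deg 0.08
side edge n 60 60 x at y=5 -0.38 slope deg 0.11
side edge n 120 120 x at y=5 -0.37 slope deg 0.06
```

>>> jog_arm:
  increments:
    - [[-0.001, -0.0001, 0, 0, 0, 0, 0.06], [-0.001, -0.0001, 0, 0, 0, 0, 0.06], [-0.0004, 0, 0, 0, 0, 0, 0.06], [0, 0, 0, 0, 0, 0, 0.06], [0, 0, 0, 0, 0, 0, 0.06], [0, 0, 0, 0, 0, 0, 0.06], [0.002, 0.0002, 0, 0, 0, 0, 0.06], [0.006, 0.0006, 0, 0, 0, 0, 0.06], [0.01, 0.001, 0, 0, 0, 0, 0.06], [0.01, 0.001, 0.002, 0, 0, 0, 0.06]]

```text
clock: 8.78
tcp_pos: [0.5475, 0.0667, 0.1211]
tool_rot: [[0.994, 0.111, 0.002], [0.111, -0.994, 0.0], [0.002, -0.0, -1.0]]
force: [0.4, 0.2, 0.0]
gripper_width: 0.0601
```

```bash
python3 -c "
from h import *;rep()
im=optics.read_camera('scene')[:,:,::-1].copy(); cv2.imwrite('pics/scene7f.png',im)
scan('scene',im,0)
im=optics.read_camera('side')[:,:,::-1].copy()
cv2.imwrite('pics/side7f.png',im);scan('side',im,2)
"
```

```text
t 8.78 tcp [0.5475 0.0667 0.1211] shelf [[142.8   4.9]] tipz 0.0961 yaw 6.35 z [ 1.5e-03  3.0e-04 -1.0e+00] F [0.4 0.2 0. ] w 0.0601
band n 17 17 x at y=5: -0.7 yaw rel edge deg -0.41 res 0.36
front n 17 17 x at y=5: -45.47 yaw rel edge deg -0.29 res 0.48
band n 17 17 x at y=5: 0.83 yaw rel edge deg -0.01 res 0.2
front n 17 17 x at y=5: -46.14 yaw rel edge deg 0.59 res 0.58
```

The scene camera reads the band at -0.7 mm from the edge and the side camera reads +1.2 mm. I will rise straight up and look with the wrist camera for a third reading.

>>> jog_arm:
  increments:
    - [[0.003, 0, 0.02, 0, 0, 0, 0.06], [0, 0, 0.026, 0, 0, 0, 0.06], [0, 0, 0.026, 0, 0, 0, 0.06], [0, 0, 0.026, 0, 0, 0, 0.06], [-0.01, -0.001, 0.02, 0, 0, 0, 0.094], [-0.02, -0.002, 0.01, 0, 0, 0, 0.094], [-0.02, -0.002, 0, 0, 0, 0, 0.094], [-0.02, -0.002, 0, 0, 0, 0, 0.094], [-0.013, -0.002, 0, 0, 0, 0, 0.094], [0, 0, 0, 0, 0, 0, 0.094]]

```text
clock: 9.72
tcp_pos: [0.4613, 0.0571, 0.252]
tool_rot: [[0.994, 0.111, -0.003], [0.111, -0.994, -0.0], [-0.003, -0.0, -1.0]]
force: [0.2, 0.5, -0.0]
gripper_width: 0.0932
```

>>> jog_arm:
  increments:
    - [[0, 0, 0, 0, 0, 0, 0.094], [0, 0, 0, 0, 0, 0, 0.094], [0, 0, 0, 0, 0, 0, 0.094], [0, 0, 0, 0, 0, 0, 0.094], [0, 0, 0, 0, 0, 0, 0.094], [0, 0, 0, 0, 0, 0, 0.094], [0, 0, 0, 0, 0, 0, 0.094], [0, 0, 0, 0, 0, 0, 0.094], [0, 0, 0, 0, 0, 0, 0.094], [0, 0, 0, 0, 0, 0, 0.094]]

```text
clock: 10.55
tcp_pos: [0.4633, 0.0573, 0.2508]
tool_rot: [[0.994, 0.111, -0.005], [0.111, -0.994, -0.0], [-0.005, -0.0, -1.0]]
force: [0.5, -0.2, -0.8]
gripper_width: 0.094
```

Run:
```python
from h import *
s=rep(); im=optics.read_camera("wrist")[:,:,::-1].copy(); cv2.imwrite("pics/wrist8.png",im)
m=model("wrist",s)
import h
h.model=lambda n,s_=None: m
h.scan("wrist",im,0,ys=range(-30,31,5)); 
h.shelf_edge("wrist",im,[*range(-85,-60,2),*range(70,95,2)],lo=-8,hi=8)
```

```text
t 10.55 tcp [0.4633 0.0573 0.2508] shelf [[58.1  4.9]] tipz 0.2258 yaw 6.36 z [-4.7e-03 -1.0e-04 -1.0e+00] F [ 0.5 -0.2 -0.8] w 0.094
band n 13 13 x at y=5: -0.13 yaw rel edge deg -0.09 res 0.07
front n 13 13 x at y=5: -44.62 yaw rel edge deg 0.25 res 0.19
wrist edge n 21 26 x at y=5 0.58 slope deg 0.08
```

View pics/wrist8.png

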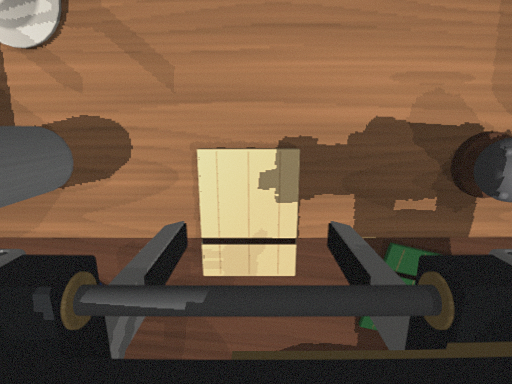

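The wrist view shows the band (row 241, columns 203–295) lying along the shelf's front edge (row 238), with the tray square and both fingers well above it. I compare the bystanders with the start, then hand in.

Run:
```python
from h import *
a=cv2.imread("pics/scene0.png"); b=cv2.imread("pics/scene7f.png")
# caps/white/ball: small-patch shift by template matching
for n,(x,y,w,h) in dict(tumbler=(284,214,40,68),incense=(218,280,48,45),ball=(178,112,32,38)).items():
    r=cv2.matchTemplate(b[y-8:y+h+8,x-8:x+w+8],a[y:y+h,x:x+w],cv2.TM_CCOEFF_NORMED); _,v,_,l=cv2.minMaxLoc(r); print(n,"shift px",l[0]-8,l[1]-8,"score",round(v,3))
rep(); print(order.job_done())
```

```text
tumbler shift px 0 0 score 0.996
incense shift px 0 0 score 0.993
ball shift px 0 0 score 0.528
t 10.6 tcp [0.4633 0.0573 0.2508] shelf [[58.1  4.9]] tipz 0.2258 yaw 6.36 z [-4.8e-03 -1.0e-04 -1.0e+00] F [-0.3 -0.   0.5] w 0.094
the job is handed in; nothing more can be done
None
```

I pushed the bamboo tray with two spread fingertips against its back end. It turned square to the shelf edge and now overhangs it by about 45 mm. I then backed off, rose clear and handed the job in at about 10.6 s, with the gripper touching nothing.

- **Band against the edge (negative is past the edge):** the last readings disagree slightly: wrist camera -0.7 mm, scene camera -0.7 to -0.9 mm, side camera about +1.2 mm. All are within the 2 mm calibration.
- **Overhang and squareness:** the overhang reads about 45 to 46 mm. The cameras put the tray within 0.6° of square to the edge, and the sharpest reading, the wrist camera's view of the band, gives 0.1°.
- **Bystanders:** the tumbler and incense holder show no pixel shift in the scene picture. The ball also shows none, but the match was weak (0.53), probably because the arm partly covers it or shades it there. That makes it no real check; the gripper did not go near the ball's spot.

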